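Power the instrument and hold in its recessed reset

ROBOT

A 6-joint arm with a two-finger parallel gripper is mounted at the origin on the work surface. World frame = base frame: x ahead of the robot, y to its left, z up, the work surface at z = 0. Lengths are in m, angles in degrees, forces in N, time in s.
With the tool pointing down it reaches from about 0.35 to 0.875 m from the base axis. Payload 4.2 kg.
Tool frame: the origin (TCP) lies midway between the tips of the shut fingers; the grasp point (between the pads) lies 19 mm behind it (r.pinch_z is the distance from the TCP to the grasp point, in m); z points along the fingers, y is the line along which they close (so a half turn about z gives the same grasp; the last joint's range is limited). The gripper opens to 87 mm and grips with 3 to 60 N. Pads are 19 mm wide; open, the fingers measure 117 mm over their backs; the gripper's body (75 mm by 190 mm) begins 51 mm behind the grasp point.
Start: joints at [79.332, 22.042, 0.453, 0, -68.411, -14.817], TCP at [0.269, 0.564, 0.223] pointing down, gripper open.
Joint ranges: [-179.83, 179.83], [-69.29, 118.12], [-61.27, 80.66], [-181.25, 117.63], [-171.15, -9.14], [-177.46, 177.46]. Speed limits (degrees/s): [159.86, 159.86, 180, 180, 180, 180].

INTERFACE

Orientations are given as a 3x3 rotation matrix whose columns are the frame's x, y, z axes.
In Python, from station import r, imaging, models gives the robot as it stands. The module is installed in compiled form; this text tells all that it offers.
- The arm moves only by the tool apply_moves, never from a script. Its argument "moves" is a list of rows, each a list of 2 entries, a list of its own where there are three numbers: the shift along the tool's x, y, z in m, then the turn about the tool's z in degrees. A call has 1 to 5 rows; each row shifts and turns the commanded pose from where the row before left it, along the tool's axes as they then stand; what a row does not reach is not made up. A row lasts 1/12 s, in which the tool goes at most 41.7 mm and 7.16 degrees, less where a joint would pass 70% of its speed; a pose out of reach is approached as far as the arm can. A call is refused whole if a number of a shift passes 0.0417 or a number of a turn 7.16, either way. A call with a gripper value outside its range is refused whole. "hand" is the finger opening in m, from 0 to 0.087, set as the call begins (left out, the last holds). The fingers move at their own pace and stop on an object; the grip force is fixed at half the most. Time passes only in rows, so rows that do not move let the fingers close. It gives the time, the measured TCP pose, the force, the opening and the grip force at its end, in the units of the state.
- r.sense(): the state, without advancing time (a new reading comes with each control period).
- imaging.capture(name): name is "scene" or "top" or "wrist"; returns a dict with "frame" (480x640x3 uint8, blue, green, red), "intrinsics" (3x3 intrinsics, pixels), "eye" and "orientation" of the camera in the world. Camera axes: x right, y down, z forward; pixel columns grow to the right and rows downward; lengths in m; the calibration is good to about 2 mm. A picture is of the moment at which its call begins. There is no depth.
- r.finish_job(): hands the job in; it is judged then, once.
Trained networks look in a picture, given as the dict that the camera call returned (one of the last four; its "shot" number tells which), for a name from the list of things; names that differ only in an ending like _2 or _b are one class to them, and where a whole thing is asked for, a point or a joint stands for the part that bears it (a point fixed in the world has none). Each returns a list of dicts, best first, with "confidence" (0 to 1); they miss things now and then, are a little off and sometimes report something else, mostly with a low value. They report only what shows in the picture. A call takes as long as a camera call. They do not tell look-alikes from the thing itself.
- models.cut_out(picture, target): "region" (480x640 bool, what is visible of it) and "extent" ([left, top, width, height] as shares, 0 to 1, of the picture: columns of its width, rows of its height, round what is visible of it).
- models.place_of(picture, target): "at" ([column, row] as shares, 0 to 1, of the picture: columns of its width, rows of its height: a listed point, or the origin of a listed thing).
The state is a dict: "time_s": time; "joints": joint angles; "joint_velocities": joint speeds; "effort": joint torques, N m; "tcp_pos": TCP position; "ee_rot": TCP orientation; "wrist_force": force on the tool from outside, world axes, zero at the start; "moment": the same for the moment, N m; "gripper_width": opening from 0.0 (shut) to 1.0 (fully open); "gripper_force": force on a finger pad.
Only numpy, scipy, OpenCV 4.12 (cv2) and the standard library are available. Lean on these libraries where they do the work, as an engineer would, in place of code of your own. Each camera call takes 0.05 s, during which the arm holds its last target. There are 200 camera calls.

TASK

Switch on the test supply by turning the bar handle on the grey supply box a quarter turn clockwise to its on detent. Then take the stylus out of its stand, reach it through the round aperture in the top of the aluminium instrument housing and hold the recessed reset button fully down, finishing while the gripper still holds the stylus on the button. Do not press the button before the supply is on, and leave the other things on the bench where they are.

Things in the scene. Friction and masses are not known exactly. Their poses are not given: they have to be found in the camera images.
- supply_box: grey painted steel box fixed to the bench, 130 x 110 x 70 mm high (x, y, z), origin at the centre of its underside; the rotary handle is centred on its top
- handle (a joint): angle of the rotary handle, rad: 0 off (the bar lies along the box's x axis), 1.57 on (a quarter turn clockwise seen from above; the bar lies along the box's y axis). End stops at both. Sprung over centre: up to about 0.12 N m resists the first half, past the middle it pulls itself on, also when let go
- handle_grip (a point): point on the handle's upright turning axis, 100 mm above the bench, at the height to pinch. The handle is a black bar 56 long, 14 wide and 32 mm tall, from 78 to 110 mm above the bench, standing on a 50 mm dia. disc that is 8 mm thick. The point turns with the bar: its x axis runs along the bar, towards the end with a small white mark on top
- stand: dark steel block fixed to the bench, 70 x 70 x 60 mm high, origin at the centre of its underside, with one upright 12 mm through hole at its centre that holds the stylus
- stylus: loose steel stylus, 60 g nominal, 106 mm long, standing tip down in the stand. Origin at the centre of its tip end, z up along it towards the grip: shaft 8 mm dia. from 0 to 55 mm, flange 28 mm dia. from 55 to 61 mm (rests on the stand's top), round aluminium grip 16 mm dia. from 61 to 106 mm
- stylus_tip (a point): the centre of the stylus's tip end (the body's origin)
- housing: cast aluminium instrument housing fixed to the bench, 120 x 100 x 80 mm high, origin at the centre of its underside; a dark round dial on its -x face, a connector on its +x face, a thin steel plate and four screw heads on top
- aperture (a point): centre of the mouth of the round upright aperture, 19 mm dia. with a dark ring about it, in the housing's top face, 80 mm above the bench, 25 mm towards +x and 18 mm towards +y from the housing's middle; axes as the housing. The bore is 40 mm deep with straight walls; the button stands in it
- reset_button (a joint): how far the reset button is pressed, m: 0 out, 0.006 fully down against a hard stop. Springs back; takes about 1.7 N to start and 5 N fully down
- button_face (a point): centre of the button's top face, 15.6 mm dia., when out 30 mm below the aperture's mouth (50 mm above the bench)
- bearing_race: bystander: steel bearing race, ring 52 mm dia., 15 mm high, origin at centre of underside
- yellow_knob: bystander: yellow plastic knob, 36 mm dia., 22 mm high, origin at centre of underside
- rotor: bystander: bronze rotor, disc 64 mm dia. with a hub, 34 mm high, origin at centre of underside
- jar: bystander: closed glass jar, 56 mm dia., 70 mm high, origin at centre of underside
- screwdriver: bystander: screwdriver lying on the bench
- cover_plate: bystander: flat aluminium plate, 60 x 50 x 6 mm, origin at centre of underside
- spacer: bystander: brass ring, 40 mm dia., 20 mm high, origin at centre of underside
Things that resemble listed ones, but are neither listed nor needed, are in the scene too. Leave any purple look-alike of the stand alone. What is shaped like the stylus but purple is not meant.

How it is judged (in metres and radians):
On the way, in this order (a step that is already met when the one before it is completed fails the run):
1. the handle is turned to its on detent (value of joint handle above 1.4 rad), for 0.2 s.
2. the stylus is held by the gripper, clear of its stand (value of joint handle above 1.4 rad and contact force between the fingers and stylus above 1.5 N and contact force between stylus and stand below 0.1 N and z of stylus_tip in the frame of stand above 0.065 m), for 0.2 s.
3. the stylus, held by the gripper, holds the button fully down through the aperture (value of joint handle above 1.4 rad and value of joint reset_button above 0.0045 m and contact force between stylus and housing above 2 N and z of stylus_tip in the frame of aperture below -0.032 m and horizontal distance between stylus_tip and aperture below 0.009 m and contact force between the fingers and stylus above 1.5 N and contact force between stylus and stand below 0.1 N), for 0.3 s.
At the end, for the whole second after the job is handed in: handle within 0.17 rad of on; button at least 4.5 of its 6 mm down, with the stylus tip over 32 mm below the aperture's mouth and within 9 mm of its axis, pressing with over 2 N; the fingers holding the stylus with over 1.5 N, clear of the stand (all of step 3); the arm keeps its last pose, push and grip.
It fails at once if the button pressed while the supply is off (value of joint reset_button above 0.002 m and value of joint handle below 1.3 rad).
It fails at once if a bystander moved over 30 mm (distance of any of bearing_race, yellow_knob, rotor, jar, screwdriver, cover_plate, spacer from where it was at the start of the episode above 0.03 m).
It also fails if it takes over 54 s, if anything falls off the work surface, if the arm or the gripper's body presses on something with over 40 N, if the wrist force passes 120 N, or if a joint passes its speed limit or range.

## Working session

There is one attempt and no reset: what is moved stays moved. The work goes in short steps, Python scripts to look and compute and a tool call to move; the robot and the scene stay as the last step left them, time stands still between calls to the robot, and variables do not carry over. Pictures are saved under pics/ and viewed, at most 10 in all, crops included, and the job is handed in when it is done.

Besides the shell and the picture viewer there is one more tool, called by a JSON object that holds its "name" and its "arguments". apply_moves: Moves the arm, as the interface text tells. Its arguments: {"type":"object","properties":{"moves":{"type":"array"},"hand":{"type":"number"}},"required":["moves"]}

```bash
mkdir -p pics && cat > h.py <<'E'
from station import r, imaging, models
import numpy as np, cv2
def ray(p,at):
    K=np.array(p["intrinsics"]);R=np.array(p["orientation"]);e=np.array(p["eye"])
    d=R@np.linalg.inv(K)@np.array([at[0]*640,at[1]*480,1]);return e,d
def onz(p,at,z):
    e,d=ray(p,at);return e+d*(z-e[2])/d[2]
def proj(p,X):
    K=np.array(p["intrinsics"]);R=np.array(p["orientation"]);q=K@R.T@(np.array(X)-np.array(p["eye"]));return q[:2]/q[2]
def tri(rays):
    A=0;b=0
    for e,d in rays:
        d=d/np.linalg.norm(d);M=np.eye(3)-np.outer(d,d);A=A+M;b=b+M@e
    return np.linalg.solve(A,b)
E
cat > a.py <<'E'
from h import *
np.set_printoptions(precision=4,suppress=True)
for n in ("top","scene"):
    p=imaging.capture(n);cv2.imwrite(f"pics/{n}0.png",p["frame"]);print(n,p["eye"])
    for t,z in (("handle_grip",.1),("supply_box",0),("stand",0),("stylus_tip",.005),("aperture",.08),("housing",0),("button_face",.05),("jar",0),("rotor",0),("screwdriver",0)):
        for d in models.place_of(p,t)[:3]:
            a=np.array(d["at"]);print(t,round(d["confidence"],2),(a*[640,480]).round(),onz(p,a,z))
print(r.sense(), r.pinch_z)
E
python3 a.py
```

```text
top [0.4103 0.0083 1.4706]
handle_grip 0.65 [168. 270.] [0.5032 0.3261 0.1   ]
supply_box 0.87 [176. 274.] [0.5018 0.3306 0.    ]
stand 0.91 [305. 271.] [0.5079 0.021  0.    ]
stand 0.62 [355. 278.] [ 0.4903 -0.0985  0.    ]
stylus_tip 0.57 [267. 310.] [0.4138 0.1117 0.005 ]
aperture 0.65 [428. 281.] [ 0.4792 -0.2587  0.08  ]
housing 0.56 [426. 289.] [ 0.4637 -0.2687  0.    ]
button_face 0.44 [423. 286.] [ 0.47   -0.2531  0.05  ]
jar 0.84 [245. 193.] [0.6986 0.1667 0.    ]
rotor 0.79 [398. 192.] [ 0.6998 -0.2059  0.    ]
screwdriver 0.69 [311. 177.] [0.7388 0.0052 0.    ]
scene [ 1.1104 -0.1928  0.6409]
handle_grip 0.8 [444. 161.] [0.5001 0.326  0.1   ]
supply_box 0.57 [438. 199.] [0.5    0.3327 0.    ]
stand 0.9 [246. 256.] [ 0.4977 -0.0987  0.    ]
stand 0.64 [306. 242.] [0.5088 0.0211 0.    ]
stand 0.23 [350. 331.] [0.7314 0.0108 0.    ]
stylus_tip 0.87 [321. 272.] [0.5979 0.0151 0.005 ]
aperture 0.69 [154. 244.] [ 0.4815 -0.2505  0.08  ]
housing 0.6 [146. 269.] [ 0.4551 -0.2822  0.    ]
jar 0.86 [424. 290.] [0.7045 0.1698 0.    ]
rotor 0.6 [221. 361.] [ 0.701  -0.1995  0.    ]
screwdriver 0.65 [351. 330.] [0.7292 0.0126 0.    ]
screwdriver 0.38 [334. 201.] [0.415  0.1227 0.    ]
{'time_s': 1.1, 'joints': array([ 79.3325,  22.0413,   0.4525,  -0.0009, -68.4115, -14.8164]), 'joint_velocities': array([-0.0068,  0.0139, -0.0082, -0.0244,  0.0398, -0.0327]), 'effort': array([  0.0001, -39.0479,  18.7621,   4.2244,   0.0155,  -0.    ]), 'tcp_pos': array([0.2689, 0.5642, 0.2226]), 'ee_rot': array([[ 0.9027, -0.4303, -0.    ],
       [-0.4303, -0.9027, -0.    ],
       [-0.    ,  0.    , -1.    ]]), 'wrist_force': array([ 0.4549, -0.3102, -0.6214]), 'moment': array([0.0088, 0.0371, 0.0429]), 'gripper_force': 0.0, 'gripper_width': 1.0017652492848999} 0.0187
```

View pics/top0.png

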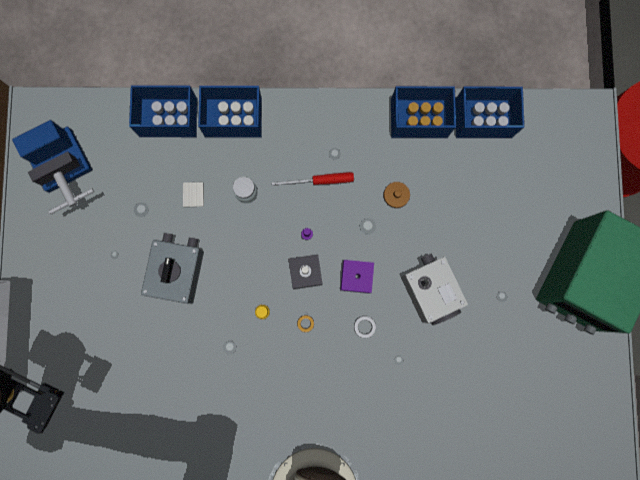

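View pics/scene0.png

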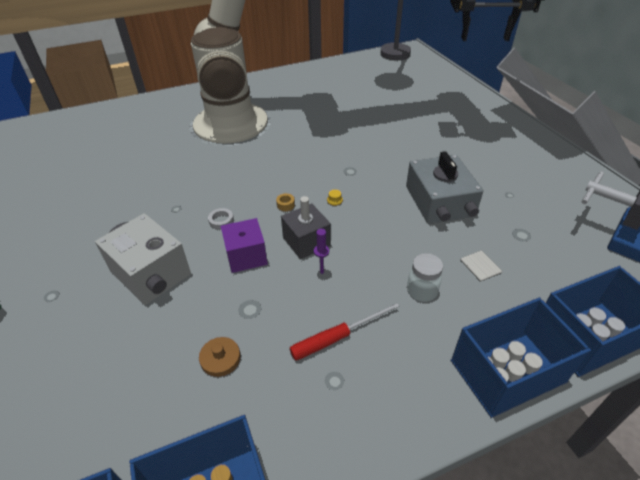

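Candidates, top view:
- **Stylus:** the silver one in the dark stand is at (305,271). The purple look-alike is at (307,234).
- **Stand:** the dark one is at (305,271). The purple one is at (357,276).
- **Handle:** there is only one, black, at (168,270). The valve-like thing at (70,195) is a vice.
- **Aperture:** the dark ring is at (425,283). The housing's connector is at (425,260).

I choose the silver stylus in the dark stand. I'll move over the handle and check it with the wrist camera.

{"name": "apply_moves", "arguments": {"moves": [[[0.039, 0.0143, 0], 0], [[0.039, 0.0143, 0], 0], [[0.039, 0.0143, 0], 0], [[0.039, 0.0143, 0], 0], [[0.039, 0.0143, 0], 0]]}}

```text
time_s: 1.52
tcp_pos: [0.4151, 0.4143, 0.2228]
ee_rot: [[0.903, -0.43, 0.0], [-0.43, -0.903, 0.0], [0.0, -0.0, -1.0]]
wrist_force: [0.7, 0.4, -0.4]
gripper_width: 0.999
gripper_force: 0.0
```

{"name": "apply_moves", "arguments": {"moves": [[[0.039, 0.0143, 0], 0], [[0.039, 0.0143, 0], 0], [[0.039, 0.0143, 0], 0], [[0, 0, 0], -6], [[0, 0, 0], -6]]}}

```text
time_s: 1.93
tcp_pos: [0.503, 0.3243, 0.2224]
ee_rot: [[0.973, -0.233, -0.0], [-0.233, -0.973, -0.0], [-0.0, 0.0, -1.0]]
wrist_force: [0.3, -0.0, 0.1]
gripper_width: 0.998
gripper_force: 0.0
```

{"name": "apply_moves", "arguments": {"moves": [[[0, 0, 0], -5], [[0, 0, 0], 0], [[0, 0, 0], 0]]}}

```text
time_s: 2.18
tcp_pos: [0.5013, 0.3266, 0.2226]
ee_rot: [[0.989, -0.15, -0.0], [-0.15, -0.989, -0.0], [-0.0, 0.0, -1.0]]
wrist_force: [0.0, 0.1, 0.2]
gripper_width: 0.997
gripper_force: 0.0
```

```bash
cat > b.py <<'E'
from h import *
np.set_printoptions(precision=4,suppress=True)
w=imaging.capture("wrist");t=imaging.capture("top")
cv2.imwrite("pics/w1.png",w["frame"])
print(w["eye"],w["orientation"])
for n,p in(("w",w),("t",t)):
    for d in models.place_of(p,"handle_grip")[:2]:print(n,d["confidence"],np.array(d["at"])*[640,480],onz(p,d["at"],.1))
s=r.sense();print(s["time_s"],s["joints"],s["tcp_pos"],s["ee_rot"])
E
python3 b.py
```

```text
[0.5818 0.3147 0.3845] [[-0.1499 -0.9444 -0.2927]
 [-0.9887  0.1429  0.0453]
 [-0.0009  0.2962 -0.9551]]
w 0.91 [323.008 227.52 ] [0.5043 0.3306 0.1   ]
t 0.53 [166.592 270.48 ] [0.5024 0.329  0.1   ]
2.3833 [ 48.6077  19.4483  -3.4697  -0.0005 -67.0836  32.8733] [0.5011 0.3269 0.2226] [[ 0.989  -0.1481 -0.    ]
 [-0.1481 -0.989  -0.    ]
 [-0.      0.     -1.    ]]
```

View pics/w1.png

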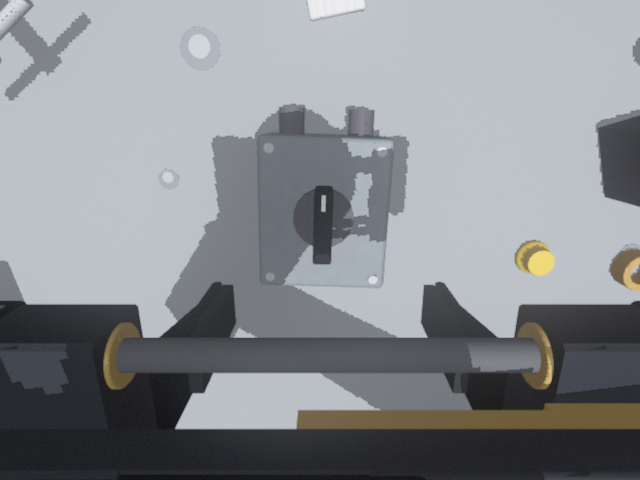

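The wrist view shows the black bar upright at (323,225), with its white mark at (323,203) towards +x. It is aligned with the tool's x axis. The grip centre is about (0.503, 0.3295), which agrees with the top view. I'll descend, pinch and check.

{"name": "apply_moves", "arguments": {"moves": [[[0.002, -0.003, 0.034], 0], [[0, 0, 0.034], 0], [[0, 0, 0.034], 0], [[0, 0, 0.025], 0], [[0, 0, 0.01], 0]], "hand": 0.06}}

```text
time_s: 2.8
tcp_pos: [0.5016, 0.3277, 0.0814]
ee_rot: [[0.989, -0.149, -0.006], [-0.149, -0.989, -0.005], [-0.005, 0.006, -1.0]]
wrist_force: [-0.3, 0.1, -0.6]
gripper_width: 0.731
gripper_force: 0.0
```

{"name": "apply_moves", "arguments": {"moves": [[[0, 0, 0], 0], [[0, 0, 0], 0], [[0, 0, 0], 0], [[0, 0, 0], 0], [[0, 0, 0], 0]], "hand": 0}}

```text
time_s: 3.22
tcp_pos: [0.5045, 0.3301, 0.0874]
ee_rot: [[0.989, -0.148, 0.002], [-0.148, -0.989, 0.003], [0.002, -0.003, -1.0]]
wrist_force: [-0.5, -0.0, 0.4]
gripper_width: 0.396
gripper_force: 0.0
```

{"name": "apply_moves", "arguments": {"moves": [[[0, 0, 0], 0], [[0, 0, 0], 0], [[0, 0, 0], 0]]}}

```text
time_s: 3.47
tcp_pos: [0.5041, 0.3302, 0.0861]
ee_rot: [[0.989, -0.148, 0.002], [-0.148, -0.989, 0.002], [0.001, -0.003, -1.0]]
wrist_force: [-1.9, 8.3, 0.1]
gripper_width: 0.17
gripper_force: 4.0
```

{"name": "apply_moves", "arguments": {"moves": [[[0, 0, 0], 0], [[0, 0, 0], 0], [[0, 0, 0], 0]]}}

```text
time_s: 3.72
tcp_pos: [0.5041, 0.3304, 0.0861]
ee_rot: [[0.989, -0.148, 0.001], [-0.148, -0.989, 0.002], [0.001, -0.002, -1.0]]
wrist_force: [-1.5, 4.4, 2.2]
gripper_width: 0.157
gripper_force: 30.0
```

{"name": "apply_moves", "arguments": {"moves": [[[0, 0, 0], 5], [[0, 0, 0], 5], [[0, 0, 0], 5], [[0, 0, 0], 5], [[0, 0, 0], 5]]}}

```text
time_s: 4.13
tcp_pos: [0.5043, 0.3312, 0.0861]
ee_rot: [[0.833, -0.554, 0.002], [-0.554, -0.833, 0.003], [0.0, -0.004, -1.0]]
wrist_force: [-1.7, 5.9, 0.3]
gripper_width: 0.16
gripper_force: 30.0
```

{"name": "apply_moves", "arguments": {"moves": [[[0, 0, 0], 5], [[0, 0, 0], 5], [[0, 0, 0], 5], [[0, 0, 0], 5], [[0, 0, 0], 5]]}}

```text
time_s: 4.55
tcp_pos: [0.5049, 0.3317, 0.0861]
ee_rot: [[0.521, -0.854, 0.003], [-0.854, -0.521, 0.004], [-0.002, -0.005, -1.0]]
wrist_force: [0.5, 6.9, -0.2]
gripper_width: 0.159
gripper_force: 30.0
```

{"name": "apply_moves", "arguments": {"moves": [[[0, 0, 0], 5], [[0, 0, 0], 5], [[0, 0, 0], 5], [[0, 0, 0], 5], [[0, 0, 0], 5]]}}

```text
time_s: 4.97
tcp_pos: [0.5056, 0.332, 0.0861]
ee_rot: [[0.111, -0.994, 0.005], [-0.994, -0.111, 0.005], [-0.004, -0.005, -1.0]]
wrist_force: [3.8, 7.0, -1.4]
gripper_width: 0.161
gripper_force: 30.0
```

{"name": "apply_moves", "arguments": {"moves": [[[0, 0, 0], 5], [[0, 0, 0], 5], [[0, 0, 0], 4], [[0, 0, 0], 0], [[0, 0, 0], 0]]}}

```text
time_s: 5.38
tcp_pos: [0.5061, 0.332, 0.0862]
ee_rot: [[-0.129, -0.992, 0.006], [-0.992, 0.129, 0.005], [-0.006, -0.005, -1.0]]
wrist_force: [4.3, 6.6, -3.1]
gripper_width: 0.159
gripper_force: 30.0
```

The handle is at about 89° and past the detent. I'll release, rise and go above the stand.

{"name": "apply_moves", "arguments": {"moves": [[[0, 0, 0], 0], [[0, 0, 0], 0], [[0, 0, 0], 0], [[0, 0, 0], 0], [[0, 0, -0.03], 0]], "hand": 0.06}}

```text
time_s: 5.8
tcp_pos: [0.5, 0.3258, 0.1096]
ee_rot: [[-0.132, -0.991, -0.011], [-0.991, 0.132, -0.01], [0.011, 0.01, -1.0]]
wrist_force: [-0.2, -1.0, -0.7]
gripper_width: 0.451
gripper_force: 0.0
```

{"name": "apply_moves", "arguments": {"moves": [[[0, 0, -0.035], 0], [[0, 0, -0.035], 0], [[0, 0, -0.035], 0], [[0.038, -0.0054, 0], 0], [[0.038, -0.0054, 0], 0]]}}

```text
time_s: 6.22
tcp_pos: [0.5051, 0.2533, 0.2229]
ee_rot: [[-0.127, -0.992, 0.004], [-0.992, 0.127, 0.003], [-0.003, -0.003, -1.0]]
wrist_force: [0.2, -0.8, -1.4]
gripper_width: 0.678
gripper_force: 0.0
```

{"name": "apply_moves", "arguments": {"moves": [[[0.038, -0.0054, 0], 0], [[0.038, -0.0054, 0], 0], [[0.038, -0.0054, 0], 0], [[0.038, -0.0054, 0], 0], [[0.038, -0.0054, 0], 0]]}}

```text
time_s: 6.63
tcp_pos: [0.5055, 0.0585, 0.2205]
ee_rot: [[-0.13, -0.992, -0.001], [-0.992, 0.13, -0.001], [0.001, 0.001, -1.0]]
wrist_force: [0.5, 0.6, 0.5]
gripper_width: 0.686
gripper_force: 0.0
```

{"name": "apply_moves", "arguments": {"moves": [[[0.038, -0.0054, 0], 0], [[0, 0, 0], 0], [[0, 0, 0], 0], [[0, 0, 0], 0]]}}

```text
time_s: 6.97
tcp_pos: [0.5067, 0.022, 0.2205]
ee_rot: [[-0.131, -0.991, -0.0], [-0.991, 0.131, -0.0], [0.0, 0.0, -1.0]]
wrist_force: [0.0, -0.2, 0.6]
gripper_width: 0.692
gripper_force: 0.0
```

```bash
cat > c.py <<'E'
from h import *
np.set_printoptions(precision=4,suppress=True)
w=imaging.capture("wrist");t=imaging.capture("top");s=imaging.capture("scene")
f=w["frame"].copy();cv2.imwrite("pics/w2.png",np.hstack([f[:,:],cv2.resize(t["frame"][220:310,130:190],(160,240)).repeat(2,0)]))
for n,p in(("w",w),("t",t),("s",s)):
    for q,z in(("handle_grip",.1),("stand",0),("stylus_tip",.005)):
        for d in models.place_of(p,q)[:2]:print(n,q,d["confidence"],np.array(d["at"])*[640,480],onz(p,d["at"],z))
for d in models.cut_out(w,"stylus")[:3]:
    m=d["region"];ys,xs=np.nonzero(m);print(d["confidence"],xs.min(),xs.max(),ys.min(),ys.max())
s=r.sense();print(s["time_s"],s["joints"],s["tcp_pos"],s["ee_rot"])
for z in(.005,.066,.111):print(z,proj(w,[s["tcp_pos"][0],s["tcp_pos"][1],z]),proj(w,[.5085,.021,z]))
E
python3 c.py
```

```text
w stand 0.73 [324.096  73.776] [ 0.4939 -0.0982  0.    ]
w stylus_tip 0.55 [240.32  210.384] [0.5939 0.0164 0.005 ]
t handle_grip 0.48 [169.984 267.888] [0.5082 0.3216 0.1   ]
t stand 0.97 [357.312 279.408] [ 0.4875 -0.1048  0.    ]
t stand 0.3 [192.32  195.984] [0.6904 0.295  0.    ]
s handle_grip 0.76 [442.88  161.616] [0.5006 0.3236 0.1   ]
s stand 0.76 [245.12 256.8 ] [ 0.499  -0.1017  0.    ]
s stylus_tip 0.71 [321.408 272.112] [0.5974 0.0162 0.005 ]
0.84 313 344 203 244
0.69 204 245 209 251
7.6167 [ 20.8865  10.6536 -15.9273   0.001  -63.4201 -28.3587] [0.507  0.0224 0.2206] [[-0.13   -0.9915 -0.    ]
 [-0.9915  0.13   -0.    ]
 [ 0.      0.     -1.    ]]
0.005 [327.2975 205.0133] [325.5861 203.8306]
0.066 [327.1905 220.3797] [325.1733 219.0025]
0.111 [327.0834 235.7627] [324.7599 234.1958]
```

View pics/w2.png

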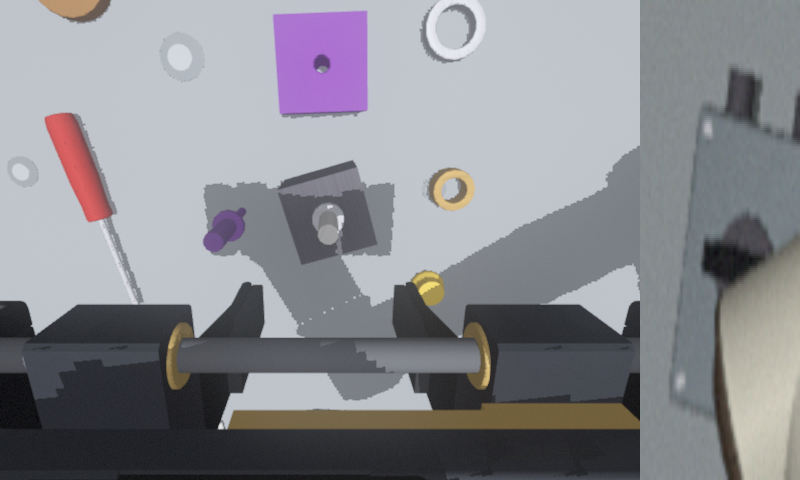

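The wrist view shows the silver stylus in the dark stand, with its cap at (327,232) and flange at (328,217). The purple look-alike is at left, around (222,232). The cap lies about 3 px ahead of the tool axis, so I'll shift +3 mm in tool x, descend and grip. The top crop shows the bar along the box's y axis, so the supply is on.

{"name": "apply_moves", "arguments": {"moves": [[[0.003, 0, 0.036], 0], [[0, 0, 0.036], 0], [[0, 0, 0.036], 0], [[0, 0, 0.026], 0], [[0, 0, 0.012], 0]]}}

```text
time_s: 8.03
tcp_pos: [0.504, 0.0185, 0.0709]
ee_rot: [[-0.131, -0.991, -0.007], [-0.991, 0.131, -0.002], [0.003, 0.006, -1.0]]
wrist_force: [-0.6, -0.6, -0.0]
gripper_width: 0.693
gripper_force: 0.0
```

{"name": "apply_moves", "arguments": {"moves": [[[0, 0, 0], 0], [[0, 0, 0], 0], [[0, 0, 0], 0], [[0, 0, 0], 0], [[0, 0, 0], 0]], "hand": 0}}

```text
time_s: 8.45
tcp_pos: [0.5075, 0.0196, 0.0759]
ee_rot: [[-0.13, -0.991, 0.003], [-0.991, 0.13, 0.001], [-0.001, -0.003, -1.0]]
wrist_force: [-0.4, 0.3, 0.2]
gripper_width: 0.393
gripper_force: 0.0
```

{"name": "apply_moves", "arguments": {"moves": [[[0, 0, 0], 0], [[0, 0, 0], 0], [[0, 0, 0], 0], [[0, 0, 0], 0], [[0, 0, 0], 0]]}}

```text
time_s: 8.87
tcp_pos: [0.5067, 0.0194, 0.075]
ee_rot: [[-0.13, -0.992, 0.0], [-0.992, 0.13, 0.0], [-0.0, -0.0, -1.0]]
wrist_force: [-0.7, 0.5, 3.1]
gripper_width: 0.172
gripper_force: 30.0
```

{"name": "apply_moves", "arguments": {"moves": [[[0, 0, -0.015], 0], [[0, 0, -0.025], 0], [[0, 0, -0.03], 0], [[0, 0, -0.03], 0], [[0, 0, 0], 0]]}}

```text
time_s: 9.28
tcp_pos: [0.5103, 0.02, 0.1806]
ee_rot: [[-0.129, -0.992, 0.012], [-0.992, 0.129, 0.002], [-0.004, -0.012, -1.0]]
wrist_force: [-0.0, 1.0, -0.5]
gripper_width: 0.173
gripper_force: 30.0
```

{"name": "apply_moves", "arguments": {"moves": [[[0, 0, 0], 0], [[0, 0, 0], 0], [[0.03, -0.0015, 0], 0], [[0.03, -0.0015, 0], 0], [[0.03, -0.0015, 0], 0]]}}

```text
time_s: 9.7
tcp_pos: [0.4981, -0.0712, 0.1727]
ee_rot: [[-0.129, -0.992, -0.004], [-0.992, 0.129, -0.0], [0.001, 0.004, -1.0]]
wrist_force: [-0.0, -1.0, -0.8]
gripper_width: 0.176
gripper_force: 30.0
```

{"name": "apply_moves", "arguments": {"moves": [[[0.03, -0.0015, 0], 0], [[0.03, -0.0015, 0], 0], [[0.03, -0.0015, 0], 0], [[0.03, 0, 0], 0], [[0, 0, 0], 0]]}}

```text
time_s: 10.12
tcp_pos: [0.4863, -0.1935, 0.1724]
ee_rot: [[-0.135, -0.991, -0.005], [-0.991, 0.135, -0.0], [0.001, 0.005, -1.0]]
wrist_force: [-0.6, -0.3, -1.3]
gripper_width: 0.173
gripper_force: 30.0
```

{"name": "apply_moves", "arguments": {"moves": [[[0, 0, 0], 0], [[0, 0, 0], 0], [[0, 0, 0], 0]]}}

```text
time_s: 10.37
tcp_pos: [0.4879, -0.1893, 0.1737]
ee_rot: [[-0.129, -0.992, -0.002], [-0.992, 0.129, 0.0], [-0.0, 0.002, -1.0]]
wrist_force: [1.0, -0.5, -0.2]
gripper_width: 0.175
gripper_force: 30.0
```

```bash
cat > d.py <<'E'
from h import *
np.set_printoptions(precision=4,suppress=True)
w=imaging.capture("wrist");t=imaging.capture("top");s=imaging.capture("scene")
cv2.imwrite("pics/w3.png",w["frame"])
for n,p in(("w",w),("t",t),("s",s)):
    for q,z in(("aperture",.08),("button_face",.05),("stylus_tip",.105)):
        for d in models.place_of(p,q)[:2]:print(n,q,d["confidence"],np.array(d["at"])*[640,480],onz(p,d["at"],z))
s=r.sense();x=s["tcp_pos"];print(s["time_s"],s["joints"],x,s["ee_rot"],s["gripper_force"],s["wrist_force"])
print(proj(w,x+[0,0,-.07]))
E
python3 d.py
```

```text
w aperture 0.61 [328.896 148.896] [ 0.4786 -0.2515  0.08  ]
w aperture 0.51 [ 96.128 232.32 ] [ 0.6448 -0.2166  0.08  ]
w button_face 0.91 [329.408 150.   ] [ 0.4785 -0.2485  0.05  ]
w stylus_tip 0.69 [330.368 253.392] [ 0.4859 -0.1892  0.105 ]
t aperture 0.67 [426.688 283.296] [ 0.4744 -0.2561  0.08  ]
s aperture 0.91 [153.472 243.408] [ 0.4804 -0.2511  0.08  ]
s stylus_tip 0.93 [321.6   271.584] [ 0.6772 -0.016   0.105 ]
s stylus_tip 0.72 [188.672 227.52 ] [ 0.4935 -0.1868  0.105 ]
10.9667 [ -3.5064  14.6382 -17.7785  -0.0011 -57.5803  -3.9739] [ 0.4881 -0.19    0.1746] [[-0.1302 -0.9915  0.0001]
 [-0.9915  0.1302  0.    ]
 [-0.     -0.0001 -1.    ]] 29.989745328202844 [-0.0499  0.5026  0.2199]
[326.6208 252.4135]
```

View pics/w3.png

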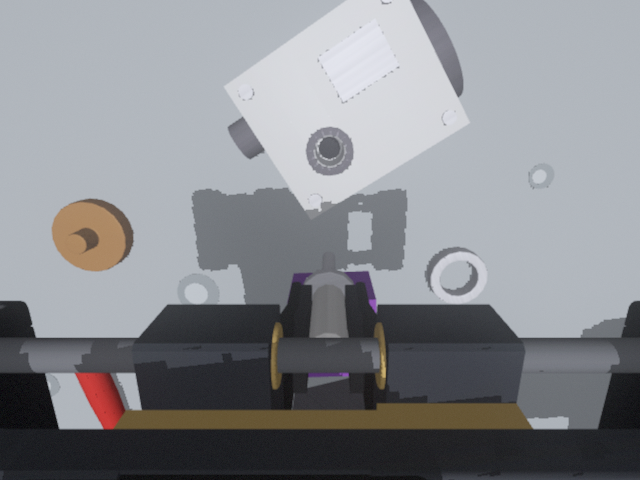

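The aperture ring is at (329,150), or (0.479, −0.2515) at z 0.08, and the scene view agrees. The tip at (328,254) hangs under the TCP. I need about +0.0625 in tool x and nothing in y, then a check just above the mouth.

{"name": "apply_moves", "arguments": {"moves": [[[0.03, 0, 0], 0], [[0.0325, 0, 0], 0], [[0, 0, 0.015], 0], [[0, 0, 0], 0], [[0, 0, 0], 0]]}}

```text
time_s: 11.38
tcp_pos: [0.4792, -0.2521, 0.1588]
ee_rot: [[-0.131, -0.991, -0.002], [-0.991, 0.131, 0.001], [-0.0, 0.002, -1.0]]
wrist_force: [0.8, -0.4, 0.1]
gripper_width: 0.175
gripper_force: 30.0
```

{"name": "apply_moves", "arguments": {"moves": [[[0, 0, 0], 0], [[0, 0, 0], 0], [[0, 0, 0], 0]]}}

```text
time_s: 11.63
tcp_pos: [0.4805, -0.2515, 0.1603]
ee_rot: [[-0.129, -0.992, 0.001], [-0.992, 0.129, -0.0], [0.0, -0.001, -1.0]]
wrist_force: [0.3, 0.5, -0.8]
gripper_width: 0.176
gripper_force: 30.0
```

```bash
cat > e.py <<'E'
from h import *
np.set_printoptions(precision=4,suppress=True)
w=imaging.capture("wrist");s=imaging.capture("scene")
a=w["frame"][140:290,250:410];q=s["frame"][180:280,100:220]
cv2.imwrite("pics/w4.png",np.hstack([cv2.resize(a,(400,375)),cv2.resize(q,(400,375))]))
for n,p in(("w",w),("s",s)):
    for q,z in(("aperture",.08),("stylus_tip",.09)):
        for d in models.place_of(p,q)[:2]:print(n,q,d["confidence"],np.array(d["at"])*[640,480],onz(p,d["at"],z))
s_=r.sense();x=s_["tcp_pos"];print(s_["time_s"],x,s_["gripper_force"],s_["wrist_force"])
for p in(w,s):print(proj(p,x+[0,0,-.07]),proj(p,[x[0],x[1],.08]))
E
python3 e.py
```

```text
w aperture 0.75 [328.192 248.4  ] [ 0.4802 -0.2511  0.08  ]
w stylus_tip 0.84 [327.488 254.208] [ 0.4807 -0.2506  0.09  ]
s stylus_tip 0.83 [320.    272.304] [ 0.6654 -0.014   0.09  ]
s stylus_tip 0.68 [152.32 240.72] [ 0.4842 -0.2509  0.09  ]
11.9333 [ 0.4801 -0.2519  0.1597] 29.9898036243394 [ 0.0349 -0.592  -0.0299]
[328.1048 252.1049] [328.1214 247.2623]
[151.4773 239.4546] [152.9998 243.4099]
```

View pics/w4.png

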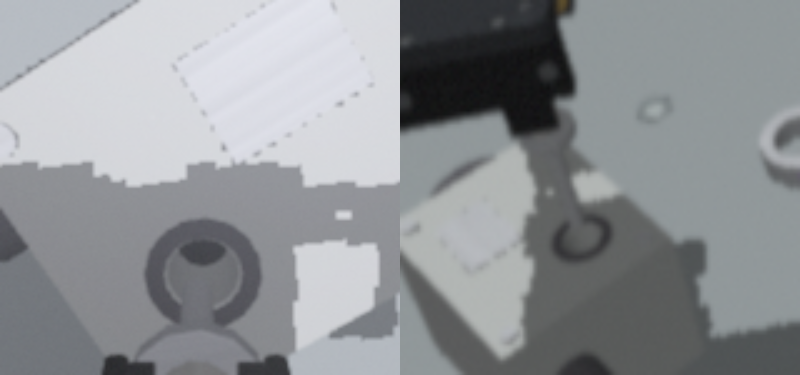

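Both views show the tip centred over the dark ring: about (200,280) against (203,270) in the wrist crop, and about (582,225) against (582,238) in the scene crop. I'll descend into the bore.

{"name": "apply_moves", "arguments": {"moves": [[[0, 0, 0.012], 0], [[0, 0, 0.012], 0], [[0, 0, 0.01], 0], [[0, 0, 0], 0], [[0, 0, 0], 0]]}}

```text
time_s: 12.35
tcp_pos: [0.4798, -0.252, 0.1251]
ee_rot: [[-0.13, -0.991, -0.001], [-0.991, 0.13, 0.0], [0.0, 0.001, -1.0]]
wrist_force: [-0.3, -0.7, -0.5]
gripper_width: 0.176
gripper_force: 30.0
```

{"name": "apply_moves", "arguments": {"moves": [[[0, 0, 0.004], 0], [[0, 0, 0.004], 0], [[0, 0, 0.003], 0], [[0, 0, 0], 0], [[0, 0, 0], 0]]}}

```text
time_s: 12.77
tcp_pos: [0.4808, -0.2523, 0.1154]
ee_rot: [[-0.13, -0.992, 0.002], [-0.992, 0.13, -0.001], [0.001, -0.002, -1.0]]
wrist_force: [0.3, -0.2, 4.1]
gripper_width: 0.178
gripper_force: 30.0
```

{"name": "apply_moves", "arguments": {"moves": [[[0, 0, 0], 0], [[0, 0, 0], 0]]}}

```text
time_s: 12.93
tcp_pos: [0.4808, -0.2523, 0.1153]
ee_rot: [[-0.13, -0.992, 0.002], [-0.992, 0.13, -0.001], [0.0, -0.002, -1.0]]
wrist_force: [1.4, -0.1, 3.6]
gripper_width: 0.175
gripper_force: 30.0
```

{"name": "apply_moves", "arguments": {"moves": [[[0, 0, 0.0015], 0], [[0, 0, 0.0015], 0], [[0, 0, 0], 0], [[0, 0, 0], 0]]}}

```text
time_s: 13.27
tcp_pos: [0.4811, -0.2526, 0.1136]
ee_rot: [[-0.129, -0.992, 0.003], [-0.992, 0.129, -0.002], [0.001, -0.003, -1.0]]
wrist_force: [0.2, 0.7, 11.0]
gripper_width: 0.173
gripper_force: 30.0
```

{"name": "apply_moves", "arguments": {"moves": [[[0, 0, 0], 0], [[0, 0, 0], 0], [[0, 0, 0], 0]]}}

```text
time_s: 13.52
tcp_pos: [0.4811, -0.2526, 0.1136]
ee_rot: [[-0.129, -0.992, 0.003], [-0.992, 0.129, -0.002], [0.001, -0.003, -1.0]]
wrist_force: [-1.1, 0.7, 11.1]
gripper_width: 0.175
gripper_force: 30.0
```

The push is steady at 11 N, above the 5 N needed for full travel. The tip sits at about z 0.0436, which is the button's hard stop. I'm handing in.

```bash
python3 -c "
from station import r
print(r.finish_job())"
```

```text
the job is handed in; nothing more can be done
None
```

The supply handle is turned on and the stylus is held on the reset button at its stop with an 11 N push; the job was handed in at about 14 s, and no verdict came back.

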